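# Shut and latch the bat carrier

### The arm

A 6-joint arm with a two-finger parallel gripper is mounted at the origin on the work surface. World frame = base frame: x ahead of the robot, y to its left, z up, the work surface at z = 0. Lengths are in mm, angles in rad, forces in N, time in s.
With the tool pointing down it reaches from about 350 to 975 mm from the base axis. Payload 7.1 kg.
Tool frame: the origin (TCP) lies midway between the tips of the shut fingers; the grasp point (between the pads) lies pinch_z behind it (pinch_z is the distance from the TCP to the grasp point, in mm); z points along the fingers, y is the line along which they close (so a half turn about z gives the same grasp; the last joint's range is limited). The gripper opens to 88 mm and grips with 3 to 60 N. Pads are 20 mm wide; open, the fingers measure 115 mm over their backs; the gripper's body (75 mm by 178 mm) begins 61 mm behind the grasp point.
Start: joints at [-1.332, 0.423, 1.63, -0, 1.089, -0.019], TCP at [159.365, -604.324, 222.675] pointing down, gripper open.
Joint ranges: [-3, 3], [-0.9, 2.11], [0.09, 2.58], [-1.31, 4.45], [0.11, 2.69], [-2.54, 2.54]. Speed limits (rad/s): [2.39, 2.39, 3.01, 3.14, 3.14, 3.14].

### API

Orientations are given as a rotation vector (axis times angle).
In Python, from workcell import get_obs, get_image, close_job, pinch_z gives the robot as it stands.
- The arm moves only by the tool jog_arm, never from a script. Its argument "commands" is a list of rows, each a list of 3 entries, a list of its own where there are three numbers: the gripper command: -1 is shut, 1 is fully open, values between are in proportion, then the shift along the tool's x, y, z as a fraction of full scale, then the turn, a rotation vector about the tool's x, y, z as a fraction of full scale. In form: [[gripper, [tx, ty, tz], [rx, ry, rz]], ...]. A call has 1 to 10 rows; each row shifts and turns the commanded pose from where the row before left it, along the tool's axes as they then stand; what a row does not reach is not made up. Full scale, the value 1, is 0.1 m for a shift and 45 degrees for a turn. A row lasts 1/10 s, in which the tool goes at most 50 mm and 8.59 degrees, less where a joint would pass 70% of its speed; a pose out of reach is approached as far as the arm can. A call with a number of a shift or a turn outside -1 to 1 is refused whole. A call with a gripper value outside its range is refused whole. The fingers move at their own pace and stop on an object; the grip force is fixed at half the most. Time passes only in rows, so rows that do not move let the fingers close. It gives the time, the measured TCP pose, the force, the opening and the grip force at its end, in the units of the state.
- get_obs(): the state, without advancing time (a new reading comes with each control period).
- get_image(name): name is "side" or "top" or "wrist"; returns a dict with "image" (420x560x3 uint8, blue, green, red), "z_map" (420x560 float32, mm along the optical axis (not along the pixel's ray), 0 where there is no reading), "intrinsics" (3x3 intrinsics, pixels), "eye" and "orientation" of the camera in the world; the wrist camera has in their place "mount" (4x4, takes a point from camera to tool coordinates, whose origin is the TCP and whose axes are the flange's). Camera axes: x right, y down, z forward; pixel columns grow to the right and rows downward; lengths in mm; the calibration is good to about 2 mm. A picture is of the moment at which its call begins: read the wrist's pose just before it.
- close_job(): hands the job in; it is judged then, once.
The state is a dict: "t": time; "qpos": joint angles; "qvel": joint speeds; "joint_torque": joint torques, N m; "ee_pos": TCP position; "orientation": TCP orientation; "ft_force": force on the tool from outside, world axes, zero at the start; "moment": the same for the moment, N m; "width": finger opening in mm; "grasp_force": force on a finger pad.
Only numpy, scipy, OpenCV 4.12 (cv2) and the standard library are available. Lean on these libraries where they do the work, as an engineer would, in place of code of your own. Each camera call takes 0.05 s, during which the arm holds its last target. There are 200 camera calls.

### The job

Close up the plywood bat carrier without gripping anything: with the fingertips push its sliding lid fully shut, then push the latch lever at the end of the carrier over past its centre so that it snaps across onto the lid, and take the hand away. Leave the cup, the carton and the syringe where they are.

Things in the scene. Friction and masses are not known exactly. Their poses are not given: they have to be found in the camera images.
- carrier: Open-topped plywood box fixed to the table by steel angles on its long sides (22 mm out, 25 mm high): 160 mm along x, 220 along y, walls 100 high; origin at the centre of its underside, z up. Rails along y at x = -75 and +75 mm (10 wide, tops at 114 mm) guide the lid; a wooden block with the latch (top 116 mm, y -110 to -78 mm) closes the -y end.
- lid (a joint): Opening of the sliding lid in m: 0 = fully shut (at a stop, by the latch block), growing as it slides out along the carrier's +y to at most 0.10; starts 0.05 to 0.09. A plywood panel 138 mm along x, 186 along y, top face 107 mm above the table. Friction about 1.5 N, slightly damped; stays where it is left.
- lid_ridge (a point): Centre of the top of the wooden finger ridge on the lid: a bar 70 mm along the carrier's x, 14 thick along y, 24 high (top 131 mm above the table). It moves with the lid; when shut it is at carrier x = 0, y = +30 mm. Push its +y face towards the carrier's -y to shut the lid.
- latch (a joint): Lean of the latch lever in rad: -0.6 (start, unlatched) = outwards to the carrier's -y, away from the lid; 0 = upright, the centre; +0.6 = towards +y over the lid, its steel tongue on the lid: latched. A spring drives it from the centre to the nearer stop: pushing the crossbar from its -y side takes up to about 4 N, falling to zero at the centre, then it snaps over by itself.
- latch_grip (a point): Centre of the lever's black crossbar (14 mm diameter, 60 mm long along the carrier's x), at the top of a 10 mm round steel stem 62 mm from the pivot. Unlatched it is about 35 mm to the -y side of the pivot and 175 mm above the table; upright it is 186 mm above the table; latched it is 35 mm to the +y side.
- latch_pivot (a point): The lever's pivot on the carrier, at carrier x = 0, y = -94 mm, 124 mm above the table; the pivot axis is along the carrier's x.
- cup: White plastic cup, 72 mm across the rim, 60 mm high, standing beyond the carrier's +x side; origin at the centre of its underside. Leave alone.
- carton: Square drink carton 60 x 60 mm, 148 mm high with its cap, standing off the carrier's -y end; origin at the centre of its underside. Leave alone.
- syringe: Small feeding syringe 128 mm long, 18 mm high, lying on the table off the carrier's +y end; origin under the middle of its barrel. Leave alone.

How it is judged (in metres and radians):
On the way, in this order (a step that is already met when the one before it is completed fails the run):
1. the lid is pushed shut (within 4 mm) while the latch still leans outwards (value of joint lid below 0.004 m and value of joint latch below -0.2 rad), for 0.1 s.
2. the latch lever is flipped over past its centre and snaps to its latched stop (value of joint latch above 0.55 rad and value of joint lid below 0.004 m), for 0.2 s.
At the end, for the whole second after the job is handed in: The lid is shut to within 4 mm, the latch lever rests at its latched stop (within 0.05 rad), and cup, carton and syringe are within 20 mm of where they were, cup and carton upright (all of step 2 and distance of each of cup, carton, syringe from where it was at the start of the episode below 0.02 m and angle between each of cup, carton's own z axis and vertical below 0.2 rad); the robot touches nothing.
It fails at once if the latch goes over its centre while the lid is open more than 8 mm (value of joint latch above 0.1 rad and value of joint lid above 0.008 m).
It fails at once if the latch crossbar or the lid ridge is gripped between the fingers ((distance between the grasp point and latch_grip below 0.01 m and contact force between the fingers and latch above 0.5 N) or (distance between the grasp point and lid_ridge below 0.012 m and contact force between the fingers and lid above 0.5 N)).
It fails at once if the cup, the carton or the syringe is moved more than 20 mm, lifted included (distance of any of cup, carton, syringe from where it was at the start of the episode above 0.02 m).
It also fails if it takes over 38 s, if anything falls off the work surface, if the arm or the gripper's body presses on something with over 40 N, if the wrist force passes 120 N, or if a joint passes its speed limit or range.

## Working session

There is one attempt and no reset: what is moved stays moved. The work goes in short steps, Python scripts to look and compute and a tool call to move; the robot and the scene stay as the last step left them, time stands still between calls to the robot, and variables do not carry over. Pictures are saved under pics/ and viewed, at most 10 in all, crops included, and the job is handed in when it is done.

Besides the shell and the picture viewer there is one more tool, called by a JSON object that holds its "name" and its "arguments". jog_arm: Moves the arm, as the interface text tells. Its arguments: {"type":"object","properties":{"commands":{"type":"array","items":{"type":"array"}}},"required":["commands"]}

```bash
mkdir -p pics
cat > h.py <<'E'
import numpy as np,cv2
from scipy.spatial.transform import Rotation as R
from workcell import get_obs,get_image,close_job,pinch_z
def rot(o):
    o=np.array(o,float); return o if o.shape==(3,3) else R.from_rotvec(o).as_matrix()
def cloud(n):
    d=get_image(n); z=d["z_map"]; K=np.array(d["intrinsics"]); v,u=np.indices(z.shape)
    P=np.stack([(u-K[0,2])/K[0,0]*z,(v-K[1,2])/K[1,1]*z,z],-1)
    W=P@rot(d["orientation"]).T+np.array(d["eye"]); W[z==0]=np.nan
    return d["image"],W
E
python3 - <<'E'
from h import *
o=get_obs(); print(o['ee_pos'],o['orientation'],o['width'],pinch_z)
for n in("top","side"):
    d=get_image(n); print(n,d['eye'],d['orientation'],d['intrinsics']); 
im,W=cloud("top"); cv2.imwrite("pics/top.png",im); np.save("top.npy",W)
im,W=cloud("side"); cv2.imwrite("pics/side.png",im); np.save("side.npy",W)
E
```

```text
[ 159.25317968 -603.78532943  221.89643748] [-3.11398037e+00 -4.03635817e-01  2.46453720e-04] 87.78038699681358 18.700000000000003
top [ 466.13263045   12.98841293 1572.55588318] [-2.16286252  2.21216501 -0.07328467] [[501.70323233   0.         273.83954235]
 [  0.         501.70323233 204.20537438]
 [  0.           0.           1.        ]]
side [ 135.40717828  692.94198512 1016.20894236] [-0.80020964  2.63413326 -1.0072764 ] [[451.00366193   0.         276.54088321]
 [  0.         451.00366193 205.87253298]
 [  0.           0.           1.        ]]
```

View pics/top.png

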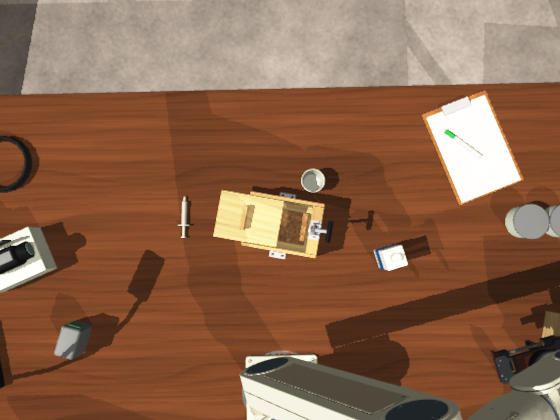

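View pics/side.png

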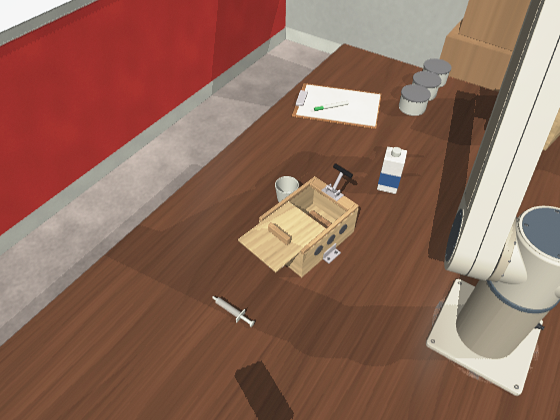

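The top view shows the carrier at about (270,222), with its +y end on the left. The ridge is at (249,216), the latch bar at (330,231), the cup at (313,180), the carton at (391,258) and the syringe at (185,217). The latch leans right, outwards. Next I measure them from the depth maps.

Run:
```python
from h import *
W=np.load("top.npy"); S=np.load("side.npy")
def show(n,P):
    r=cv2.minAreaRect(P[:,:2].astype(np.float32)); print(n,len(P),P.mean(0).round(1),np.round(r[0],1),np.round(r[1],1),round(r[2],1))
def box(A,z0,z1,u0,u1,v0,v1):
    p=A[v0:v1,u0:u1].reshape(-1,3); return p[(p[:,2]>z0)&(p[:,2]<z1)]
show("lid top",box(W,102,111,205,345,185,262))
show("ridge",box(W,124,137,205,285,190,250))
show("rails+",box(W,111,118,205,345,185,262))
show("bar",box(W,164,190,300,345,205,250))
show("cup",box(W,40,75,295,335,165,195)); show("carton",box(W,100,160,370,415,240,275)); show("syr",box(W,8,30,170,200,190,245))
b=box(S,164,190,320,365,155,190); show("bar side",b)
show("ridge side",box(S,126,137,255,300,215,250))
# lid+rails+box region above 90
show("all",box(W,95,119,205,345,185,262))
```

```text
lid top 2620 [521.8  75.7 106.7] [512.6  29.7] [304.7 160. ] 78.7
ridge 115 [526.2 100.7 129.9] [526.4 100.5] [14.2 69. ] 77.8
rails+ 862 [501.8 -19.  113.7] [512.4  29.4] [303.5 159.5] 78.7
bar 117 [ 479.3 -137.1  178.6] [ 479.9 -135.2] [20.5 59.5] 77.7
cup 129 [ 641.5 -111.5   55. ] [ 637.  -107.7] [68.8 71.2] 43.8
carton 489 [ 401.8 -326.5  130.4] [ 401.1 -329.7] [61.  62.7] 16.1
syr 165 [538.3 292.7  14.8] [539.5 293.9] [ 81.2 141.6] 83.6
bar side 123 [ 479.7 -134.9  178.1] [ 481.1 -135.8] [18.1 60. ] 80.0
ridge side 133 [527.6 102.  130.6] [528.1 101.9] [17.  70.1] 77.8
all 3803 [517.1  53.4 108. ] [512.7  30.2] [305.5 160. ] 78.7
```

{"name": "jog_arm", "arguments": {"commands": [[-1,[0,0,0],[0,0,0.19]],[-1,[0,0,0],[0,0,0.19]],[-1,[0,0,0],[0,0,0.19]],[-1,[0,0,0],[0,0,0.01]],[-1,[0.13,-0.47,0],[0,0,0]],[-1,[0.13,-0.47,0],[0,0,0]],[-1,[0.13,-0.47,0],[0,0,0]],[-1,[0.13,-0.47,0],[0,0,0]]]}}

```text
t: 1.0
ee_pos: [247.7, -428.5, 222.6]
orientation: [-3.127, 0.305, -0.0]
ft_force: [0.5, 0.5, 0.1]
width: 27.2
grasp_force: 0.0
```

```bash
cat >> h.py <<'E'
def st():
    o=get_obs(); c=np.array([504.3,-11.8]); y=np.array([.196,.981]); x=np.array([.981,-.196])
    p=np.array(o['ee_pos']); M=rot(o['orientation'])
    print(o['t'],"carrier",(p[:2]-c)@x,(p[:2]-c)@y,p[2],"toolx yaw",np.degrees(np.arctan2(M[1,0],M[0,0])),"z",M[:,2].round(3),"F",np.round(o['ft_force'],1),o['width'])
E
python3 -c "from h import *;st()"
```

```text
1.0 carrier -170.09440044960803 -459.06637305518643 222.56696083806858 toolx yaw -11.126967513906603 z [ 0.  0. -1.] F [0.5 0.5 0.1] 27.166226193182524
```

{"name": "jog_arm", "arguments": {"commands": [[-1,[0.13,-0.47,0],[0,0,0]],[-1,[0.13,-0.47,0],[0,0,0]],[-1,[0.13,-0.47,0],[0,0,0]],[-1,[0.13,-0.47,0],[0,0,0]],[-1,[0.13,-0.47,0],[0,0,0]],[-1,[0.13,-0.47,0],[0,0,0]],[-1,[0.13,-0.47,0],[0,0,0]],[-1,[0.13,-0.47,0],[0,0,0]],[-1,[0.13,-0.47,0],[0,0,0]],[-1,[0.13,-0.47,0],[0,0,0]]]}}

```text
t: 2.0
ee_pos: [467.7, 7.2, 222.9]
orientation: [3.127, -0.303, 0.001]
ft_force: [1.6, -0.6, 0.3]
width: 0.6
grasp_force: 0.0
```

{"name": "jog_arm", "arguments": {"commands": [[-1,[0.13,-0.47,0],[0,0,0]],[-1,[0.13,-0.47,0],[0,0,0]],[-1,[0.13,-0.45,0],[0,0,0]],[-1,[0,0,0],[0,0,0]],[-1,[0,0,0],[0,0,0]]]}}

```text
t: 2.5
ee_pos: [532.3, 134.4, 222.2]
orientation: [3.126, -0.302, -0.001]
ft_force: [0.4, -0.7, 0.1]
width: 0.3
grasp_force: 0.0
```

```bash
python3 -c "
from h import *;st()
im,W=cloud('side');cv2.imwrite('pics/s2.png',cv2.resize(im[100:310,180:460],None,fx=2.5,fy=2.5))"
```

```text
2.5 carrier -1.1464819044361845 148.95171805571644 222.21539025546448 toolx yaw -11.041724320255337 z [-0.001 -0.    -1.   ] F [ 0.4 -0.7  0.1] 0.2531367939557646
```

View pics/s2.png

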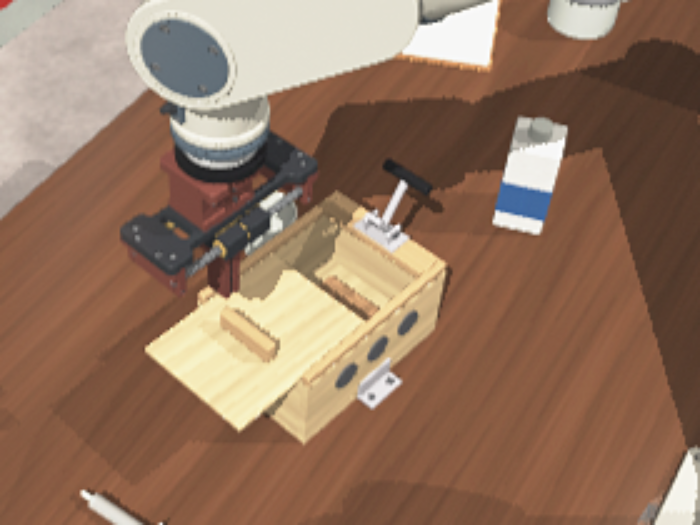

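The fingers hang shut on the +y side of the ridge and the latch still leans outwards. Now I go down.

{"name": "jog_arm", "arguments": {"commands": [[-1,[0.01,-0.04,0.4],[0,0,0]],[-1,[0,0,0.4],[0,0,0]],[-1,[0,0,0.2],[0,0,0]],[-1,[0,0,0.08],[0,0,0]],[-1,[0,0,0],[0,0,0]],[-1,[0,0,0],[0,0,0]]]}}

```text
t: 3.15
ee_pos: [535.0, 136.9, 115.8]
orientation: [-3.126, 0.311, -0.002]
ft_force: [0.1, -0.4, 0.5]
width: 0.6
grasp_force: 0.0
```

```bash
python3 -c "from h import *;st()"
```

```text
3.15 carrier 0.9872260580523021 151.92893236453855 115.78952259236355 toolx yaw -11.357929442654724 z [ 0.001  0.    -1.   ] F [ 0.1 -0.4  0.5] 0.5570056104517942
```

{"name": "jog_arm", "arguments": {"commands": [[-1,[0,0.1,0],[0,0,0]],[-1,[0,0.1,0],[0,0,0]],[-1,[0,0.1,0],[0,0,0]],[-1,[0,0.1,0],[0,0,0]],[-1,[0,0.1,0],[0,0,0]],[-1,[0,0.1,0],[0,0,0]],[-1,[0,0.1,0],[0,0,0]],[-1,[0,0.1,0],[0,0,0]],[-1,[0,0.1,0],[0,0,0]],[-1,[0,0,0],[0,0,0]]]}}

```text
t: 4.15
ee_pos: [515.9, 47.9, 114.4]
orientation: [3.126, -0.312, -0.002]
ft_force: [0.8, 0.2, 0.3]
width: 0.4
grasp_force: 0.0
```

```bash
python3 -c "from h import *;st()"
```

```text
4.15 carrier -0.2963062391917529 60.83182689788086 114.41593340053984 toolx yaw -11.392272729023313 z [-0.001 -0.    -1.   ] F [0.8 0.2 0.3] 0.41721772787897826
```

{"name": "jog_arm", "arguments": {"commands": [[-1,[0,0.04,0],[0,0,0]],[-1,[0,0.02,0],[0,0,0]],[-1,[0,0,0],[0,0,0]]]}}

```text
t: 4.45
ee_pos: [515.2, 43.2, 114.5]
orientation: [3.126, -0.31, -0.001]
ft_force: [0.2, -0.6, -0.7]
width: 0.5
grasp_force: 0.0
```

{"name": "jog_arm", "arguments": {"commands": [[-1,[0,0.02,0],[0,0,0]],[-1,[0,0,0],[0,0,0]]]}}

```text
t: 4.65
ee_pos: [515.0, 41.4, 114.6]
orientation: [3.126, -0.31, -0.0]
ft_force: [-0.9, 0.6, -0.1]
width: 0.4
grasp_force: 0.1
```

```bash
python3 -c "from h import *;st()"
```

```text
4.65 carrier 0.08501808285464729 54.28250966908277 114.5886744124051 toolx yaw -11.311954066639974 z [-0. -0. -1.] F [-0.9  0.6 -0.1] 0.4355221523740567
```

{"name": "jog_arm", "arguments": {"commands": [[-1,[0,0.02,0],[0,0,0]],[-1,[0,0.02,0],[0,0,0]],[-1,[0,0,0],[0,0,0]]]}}

```text
t: 4.95
ee_pos: [514.3, 37.2, 114.6]
orientation: [3.126, -0.31, -0.0]
ft_force: [-0.6, 1.3, -0.6]
width: 0.5
grasp_force: 0.1
```

{"name": "jog_arm", "arguments": {"commands": [[-1,[0,0.02,0],[0,0,0]],[-1,[0,0,0],[0,0,0]]]}}

```text
t: 5.15
ee_pos: [513.9, 35.3, 114.7]
orientation: [3.126, -0.31, 0.0]
ft_force: [-0.1, -0.2, 0.2]
width: 0.6
grasp_force: 0.1
```

```bash
python3 -c "
from h import *;st()
im,W=cloud('side');cv2.imwrite('pics/s3.png',cv2.resize(im[150:290,220:400],None,fx=4,fy=4))"
```

```text
5.15 carrier 0.23432964956336033 48.05972198553972 114.6970467161354 toolx yaw -11.33287923494987 z [ 0. -0. -1.] F [-0.1 -0.2  0.2] 0.6212990761127336
```

View pics/s3.png

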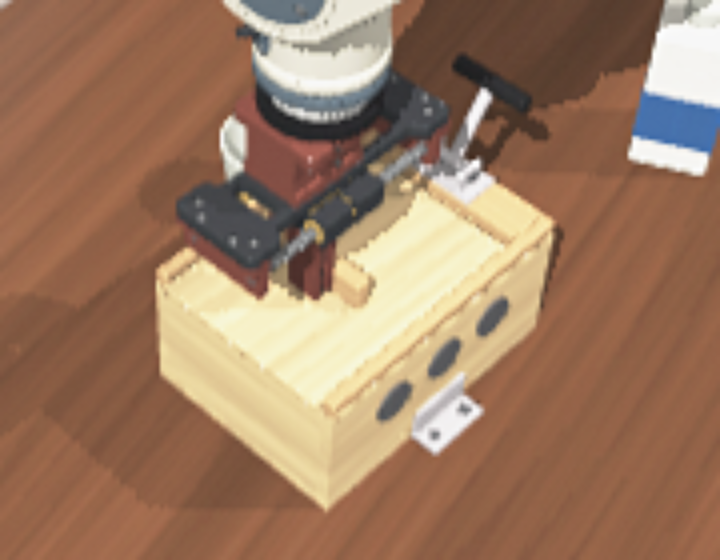

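The lid is nearly flush with the +y end and the ridge is against the fingers. I keep pushing until the stop shows in the force.

{"name": "jog_arm", "arguments": {"commands": [[-1,[0,0.02,0],[0,0,0]],[-1,[0,0,0],[0,0,0]]]}}

```text
t: 5.4
ee_pos: [513.7, 33.3, 114.7]
orientation: [3.126, -0.31, 0.0]
ft_force: [-0.1, -0.3, 0.4]
width: 0.5
grasp_force: 0.2
```

{"name": "jog_arm", "arguments": {"commands": [[-1,[0,0.02,0],[0,0,0]],[-1,[0,0,0],[0,0,0]]]}}

```text
t: 5.6
ee_pos: [513.5, 32.3, 114.8]
orientation: [-3.125, 0.311, -0.001]
ft_force: [0.4, 6.0, -0.1]
width: 0.7
grasp_force: 3.3
```

{"name": "jog_arm", "arguments": {"commands": [[-1,[0,0.02,0],[0,0,0]],[-1,[0,0,0],[0,0,0]]]}}

```text
t: 5.8
ee_pos: [513.5, 32.1, 114.8]
orientation: [-3.122, 0.312, -0.002]
ft_force: [1.1, 18.7, -2.0]
width: 0.4
grasp_force: 9.0
```

The lid is on its stop at 18.7 N. I back off, rise, cross over the latch and come down on its -y side.

{"name": "jog_arm", "arguments": {"commands": [[-1,[0,-0.1,0],[0,0,0]],[-1,[0,-0.05,-0.1],[0,0,0]],[-1,[0,0,-0.4],[0,0,0]],[-1,[0,0,-0.4],[0,0,0]],[-1,[0,0,-0.35],[0,0,0]],[-1,[0,0,0],[0,0,0]],[-1,[0,0,0],[0,0,0]]]}}

```text
t: 6.5
ee_pos: [516.1, 44.2, 240.8]
orientation: [-3.126, 0.31, -0.004]
ft_force: [-0.4, -0.6, -0.0]
width: 0.4
grasp_force: 0.0
```

Run:
```python
from h import *;st()
_,S=cloud('side')
def box(A,z0,z1,u0,u1,v0,v1):
    p=A[v0:v1,u0:u1].reshape(-1,3); return p[(p[:,2]>z0)&(p[:,2]<z1)]
def car(p): q=p[:,:2]-[504.3,-11.8]; return q@np.array([[.981,.196],[-.196,.981]])
r=car(box(S,126,135,240,340,180,260)); print("ridge",r.mean(0),np.percentile(r,[5,95],0),len(r))
b=car(box(S,164,190,325,365,155,190)); print("bar",b.mean(0),len(b))
```

```text
6.5 carrier 0.5730468897783453 57.23091915129434 240.8397367186793 toolx yaw -11.323043190374863 z [ 0.002 -0.    -1.   ] F [-0.4 -0.6 -0. ] 0.35307690044800455
ridge [0.13665909 0.61068754] [[-29.52822605 -98.86158451]
 [ 29.03835981  37.31797522]] 159
bar [  -0.21406367 -125.23575112] 123
```

{"name": "jog_arm", "arguments": {"commands": [[-1,[0,0.46,0],[0,0,0]],[-1,[0,0.46,0],[0,0,0]],[-1,[0,0.46,0],[0,0,0]],[-1,[0,0.46,0],[0,0,0]],[-1,[0,0.48,0],[0,0,0]],[-1,[0,0,0],[0,0,0]],[-1,[0,0,0],[0,0,0]]]}}

```text
t: 7.25
ee_pos: [468.9, -183.7, 238.2]
orientation: [-3.125, 0.315, 0.005]
ft_force: [-0.4, 0.3, -0.1]
width: 0.8
grasp_force: 0.0
```

```bash
python3 -c "from h import *;st()"
```

```text
7.25 carrier -1.018448996812133 -175.59947030337565 238.17272386424702 toolx yaw -11.499669951365608 z [-0.003  0.001 -1.   ] F [-0.4  0.3 -0.1] 0.7907417749071335
```

{"name": "jog_arm", "arguments": {"commands": [[-1,[0,0,0.4],[0,0,0]],[-1,[0,0,0.25],[0,0,0]],[-1,[0,0,0.1],[0,0,0]],[-1,[0,0,0],[0,0,0]],[-1,[0,-0.1,0],[0,0,0]],[-1,[0,-0.1,0],[0,0,0]],[-1,[0,-0.1,0],[0,0,0]],[-1,[0,-0.1,0],[0,0,0]],[-1,[0,0,0],[0,0,0]]]}}

```text
t: 8.15
ee_pos: [479.6, -143.4, 166.2]
orientation: [3.125, -0.307, 0.006]
ft_force: [0.8, -3.5, 2.8]
width: 0.7
grasp_force: 1.7
```

```bash
python3 -c "
from h import *;st()
im,W=cloud('side');cv2.imwrite('pics/s4.png',cv2.resize(im[120:260,250:430],None,fx=4,fy=4))"
```

```text
8.15 carrier 1.5435349533585625 -133.99564176158185 166.2379072087471 toolx yaw -11.236711836099959 z [ 0.004 -0.002 -1.   ] F [ 0.8 -3.5  2.8] 0.6537780102085083
```

View pics/s4.png

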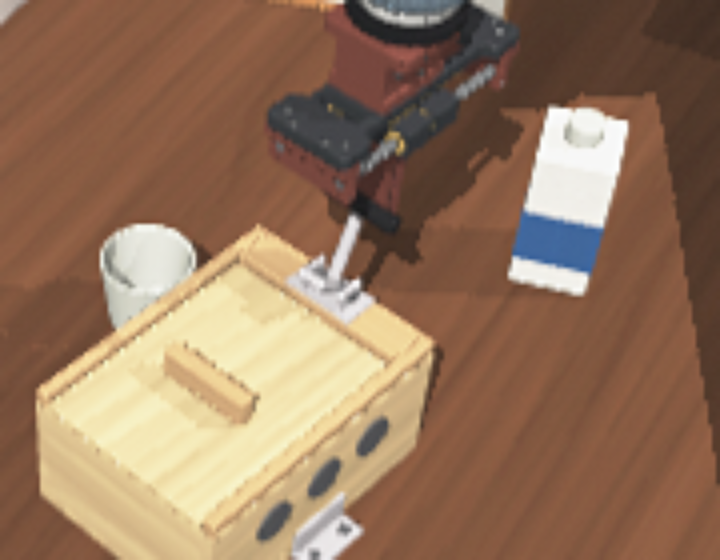

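The fingers bear on the crossbar (3.5 N), the lid is shut, and the cup and carton are untouched. I push on a little lower.

{"name": "jog_arm", "arguments": {"commands": [[-1,[0,-0.02,0.05],[0,0,0]],[-1,[0,-0.04,0.05],[0,0,0]],[-1,[0,-0.05,0],[0,0,0]],[-1,[0,-0.05,0],[0,0,0]],[-1,[0,-0.04,0],[0,0,0]],[-1,[0,-0.04,0],[0,0,0]],[-1,[0,0,0],[0,0,0]]]}}

```text
t: 8.9
ee_pos: [482.6, -119.6, 154.5]
orientation: [-3.126, 0.309, 0.001]
ft_force: [-0.3, 0.6, -0.1]
width: 0.4
grasp_force: 0.0
```

```bash
python3 -c "from h import *;st()"
```

```text
8.9 carrier -0.18449332028430343 -110.0278443132541 154.46375414537403 toolx yaw -11.298153116432125 z [-0.001  0.001 -1.   ] F [-0.3  0.6 -0.1] 0.4033044219567016
```

{"name": "jog_arm", "arguments": {"commands": [[-1,[0,-0.03,0],[0,0,0]],[-1,[0,-0.03,0],[0,0,0]],[-1,[0,0,0],[0,0,0]],[-1,[0,0,0],[0,0,0]]]}}

```text
t: 9.3
ee_pos: [483.9, -114.5, 154.7]
orientation: [-3.126, 0.31, 0.0]
ft_force: [0.3, -0.5, 0.1]
width: 0.7
grasp_force: 0.0
```

```bash
python3 -c "
from h import *;st()
im,W=cloud('side');cv2.imwrite('pics/s5.png',cv2.resize(im[120:260,250:430],None,fx=4,fy=4))"
```

```text
9.3 carrier 0.0977262067470323 -104.71762424843504 154.6703582147763 toolx yaw -11.320521077766932 z [-0.  0. -1.] F [ 0.3 -0.5  0.1] 0.7090184532344127
```

View pics/s5.png

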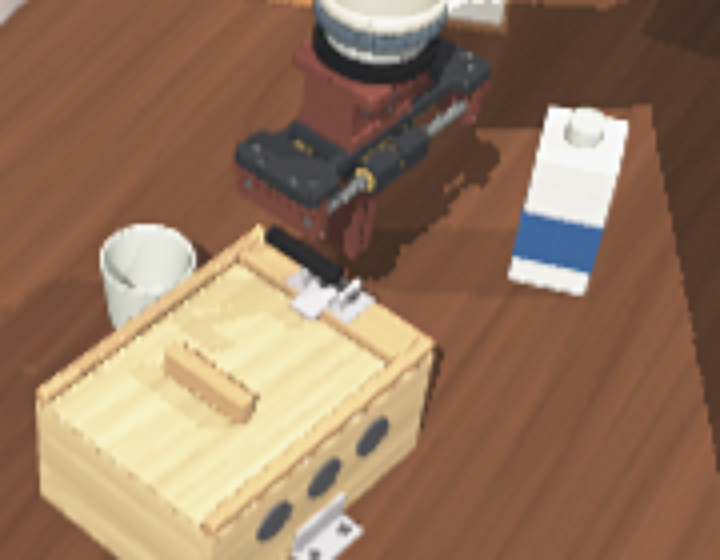

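The lever has snapped over onto the lid: the bar is at about (305,255) and the tongue lies on the lid. I retreat and check.

{"name": "jog_arm", "arguments": {"commands": [[-1,[0,0.3,0],[0,0,0]],[-1,[0,0.3,0],[0,0,0]],[-1,[0,0,-0.4],[0,0,0]],[-1,[0,0,-0.4],[0,0,0]],[-1,[0,0,-0.4],[0,0,0]],[-1,[-0.45,0,0],[0,0,0]],[-1,[-0.45,0,0],[0,0,0]],[-1,[0,0,0],[0,0,0]],[-1,[0,0,0],[0,0,0]]]}}

```text
t: 10.25
ee_pos: [383.7, -155.8, 275.2]
orientation: [3.126, -0.311, 0.002]
ft_force: [0.6, -0.5, 0.4]
width: 0.3
grasp_force: 0.0
```

Run:
```python
from h import *;st()
im,S=cloud('side');cv2.imwrite('pics/s6.png',cv2.resize(im[120:320,200:430],None,fx=3,fy=3))
p=S[150:260,230:365].reshape(-1,3); p=p[p[:,2]>120]
q=np.c_[(p[:,:2]-[504.3,-11.8])@np.array([[.981,.196],[-.196,.981]]),p[:,2]]
b=q[(abs(q[:,0])<35)&(q[:,1]>-180)&(q[:,1]<0)&(q[:,2]>165)&(q[:,2]<190)]; print("bar",b.mean(0),b.max(0),len(b))
r=q[(abs(q[:,0])<40)&(q[:,1]>0)&(q[:,2]<135)&(q[:,2]>126)]; print("ridge",r.mean(0),np.percentile(r,[3,97],0))
```

```text
10.25 carrier -90.07860202871595 -164.93049336501286 275.17107394710894 toolx yaw -11.371735512876727 z [ 0.001 -0.001 -1.   ] F [ 0.6 -0.5  0.4] 0.3290802713100854
bar [ 1.02976713e-01 -5.64258873e+01  1.79467681e+02] [ 31.91794108 -50.29158173 185.41118303] 115
ridge [  0.41621053  31.42020631 130.4616824 ] [[-31.49669111  24.28063297 126.99208812]
 [ 33.88486338  37.57230246 134.11257147]]
```

View pics/s6.png

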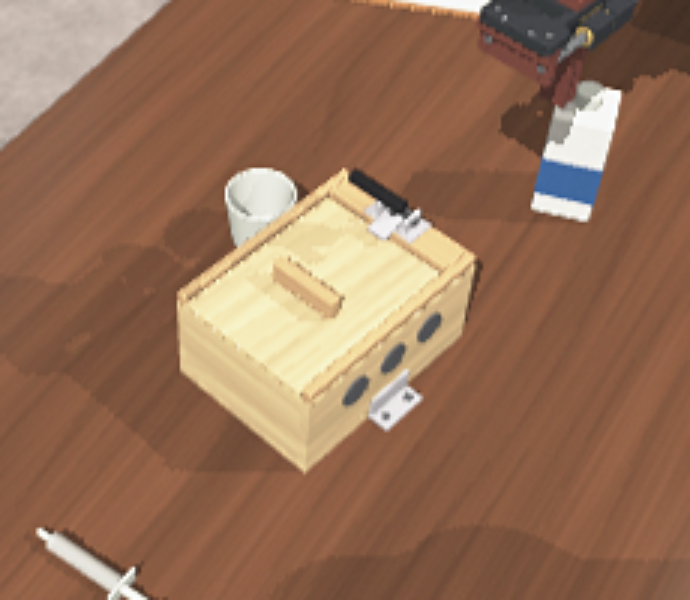

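The picture shows the latch over the lid with its bar at carrier y of about -57 mm (expected -59). The ridge's +y face is at about 37.5 mm (shut is 37), the hand is clear, and the cup, carton and syringe still stand where they were.

```bash
python3 -c "from h import *;print(close_job())"
```

```text
the job is handed in; nothing more can be done
None
```

I pushed the lid to its stop, flipped the latch so it snapped over onto the lid, and took the hand away. The last images show the lid shut to about 1 mm and the cup, carton and syringe undisturbed. I handed the job in at about 10 s but got no verdict back.

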